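# Fit the price-sign post into its spring-plunger holder

### The job

On the shop counter, pull the sign post with the rectangular wooden board out of the storage block and slide it down into the metal post holder, past the side spring plunger, and press it gently home with about 15 N until it can go no further and the plunger has snapped into the post's groove. The board must end up facing the same way as the holder: its flat faces square to the line of the plunger. Do not ram it, leave the round-board post in its block and everything else where it is, and let go.

Things in the scene. Friction and masses are not known exactly. Their poses are not given: they have to be found in the camera images.
- post: the post to fit: steel rod of 16 mm diameter with a rectangular wooden board on top, 160 mm tall, about 150 g (varies), standing in either bore of the storage block. Origin: centre of the foot's underside, z up the rod. Foot: cone, 8 mm diameter at the bottom, 16 mm from 8 mm up. Ring groove of 8 mm diameter 19.5 to 24.5 mm above the foot, sloping out to full diameter at 16 and 28 mm
- post_board (a point): middle of the rectangular board, on the rod's axis, 137.5 mm above the foot. The board is 10 mm thick (along the post's x), 52 mm wide (y), 45 mm high; pinch it across its thickness. Axes as the post's
- post_foot (a point): centre of the post's foot (underside); axes as the post's
- disc_post: the other post, to be left alone: the same rod but no groove, with a round wooden board of 48 mm diameter, 10 mm thick (centre 136 mm above its foot; 160 mm tall in all). Origin at the foot, z up
- rack: wooden storage block fixed to the counter, 75 mm (x) by 170 mm (y) by 58 mm high, origin under its centre; two upright bores of 17.5 mm diameter, 50 mm deep (the lowest 5 mm only 13.5 mm wide, centring the foot), at y = +45 and -45 mm in its frame, each holding a post that may lean a degree or two
- holder: post holder fixed to the counter: dark base plate 100 (x) by 85 (y) by 12 mm with a 44 mm square aluminium block on it, top 75 mm above the counter. Origin under its centre, z up. Upright bore of 17.5 mm diameter down its axis (2 mm bevel at the mouth). The spring plunger enters from its +x side; its 16 mm dark knob sticks out to 49 mm from the axis. Post against holder above 40 N is ramming
- holder_mouth (a point): centre of the bore's mouth, 75 mm above the counter; axes as the holder's. The rigid stop on which the foot must stand lies 34 to 44 mm below the mouth, set differently each time, hidden and not reported: feel for it. The plunger's axis is 22 mm above the stop, so it meets the groove when the foot is on the stop
- plunger (a joint): how far the plunger is pushed back, m: 0 with the bore empty, 0.002 to 0.0035 riding on the full rod, under 0.001 in the groove. Spring 1200 N/m, 7 N at 0, 10 N riding; ball tip of 4 mm radius, 3.5 mm from the bore's axis at 0. Pushing the foot past it takes about 4 to 15 N down, sliding on 0 to 8 N, then it pulls down a little as it snaps in; at the stop the force rises steeply
- jam_jar: bystander: small loose jar, 60 mm diameter, 75 mm high, between the block and the holder; origin under its centre
- pickle_jar: bystander: loose jar, 72 mm diameter, 100 mm high; origin under its centre
- mug: bystander: loose mug, 76 mm diameter, 85 mm high; origin under its centre
- tin: bystander: small loose tin, 48 mm diameter, 50 mm high; origin under its centre
- scoop: bystander: loose spoon lying near the robot's base; origin at its underside
Not all that is in view belongs to the job. Leave any black or pink look-alike of the post alone.

How it is judged:
By the outcome, as a careful person would: the job done as asked, in the order asked, and still so for the second after the job is handed in, with the robot touching nothing.
It also fails if it takes over 64 s, if anything falls off the work surface, if the arm or the gripper's body presses on something with over 40 N, if the wrist force passes 120 N, or if a joint passes its speed limit or range.

### The arm

A 7-joint arm with a two-finger parallel gripper is mounted at the origin on the work surface. World frame = base frame: x ahead of the robot, y to its left, z up, the work surface at z = 0. Lengths are in mm, angles in rad, forces in N, time in s.
With the tool pointing down it reaches from about 400 to 875 mm from the base axis. Payload 4.4 kg.
Tool frame: the origin (TCP) lies midway between the tips of the shut fingers; the grasp point (between the pads) lies ctrl.grip_depth behind it (ctrl.grip_depth is the distance from the TCP to the grasp point, in mm); z points along the fingers, y is the line along which they close (so a half turn about z gives the same grasp; the last joint's range is limited). The gripper opens to 85 mm and grips with 20 to 120 N. Pads are 22 mm wide; open, the fingers measure 114 mm over their backs; the gripper's body (76 mm by 85 mm) begins 54 mm behind the grasp point. The pads swing forward as they close: fully open they stand 13 mm farther back than shut.
Start: joints at [1.262, 0.628, 0.038, 1.517, -0.027, 0.996, -0.02], TCP at [156.301, -630.942, 231.313] pointing down, gripper open.
Joint ranges: [-3.06, 3.06], [-0.37, 2.12], [-1.25, 1.32], [0.18, 2.47], [-1.1, 4.24], [0.23, 1.98], [-2.94, 2.94]. Speed limits (rad/s): [2.57, 2.57, 3.14, 3.14, 3.14, 3.14, 3.14].

### API

Orientations are given as [roll, pitch, yaw] about the fixed x, y, z axes, in that order (R = Rz(yaw) Ry(pitch) Rx(roll)).
In Python, from cell import ctrl gives the robot as it stands.
- The arm moves only by the tool carry_out, never from a script. Its argument "deltas" is one flat list of numbers, 7 for each row, row after row: the turn, a rotation vector about the tool's x, y, z in degrees, then the shift along the tool's x, y, z in m, then the closure, from -1 (fully open) to 1 (shut). In form: [wx, wy, wz, dx, dy, dz, claw, wx, wy, wz, dx, dy, dz, claw, ...]. A call has 1 to 12 rows; each row shifts and turns the commanded pose from where the row before left it, along the tool's axes as they then stand; what a row does not reach is not made up. A row lasts 1/8 s, in which the tool goes at most 62.5 mm and 10.7 degrees, less where a joint would pass 70% of its speed; a pose out of reach is approached as far as the arm can. A call with a gripper value outside its range is refused whole. The fingers move at their own pace and stop on an object; the grip force is fixed at half the most. Time passes only in rows, so rows that do not move let the fingers close. It gives the time, the measured TCP pose, the force, the opening and the grip force at its end, in the units of the state.
- ctrl.read_state(): the state, without advancing time (a new reading comes with each control period).
- ctrl.get_image(name): name is "scene" or "top"; returns the picture (400x640x3 uint8, red, green, blue); there is no depth.
- ctrl.calibration(name): a dict with "mtx" (3x3 intrinsics, pixels), "R" (3x3) and "t" (3): a world point X has camera coordinates R X + t. Camera axes: x right, y down, z forward; pixel columns grow to the right and rows downward; lengths in mm; the calibration is good to about 2 mm. A picture is of the moment at which its call begins. calibration takes no time and is no camera call.
- ctrl.finish_job(): hands the job in; it is judged then, once.
The state is a dict: "clock": time; "qpos": joint angles; "qd": joint speeds; "tau": joint torques, N m; "eef_pos": TCP position; "tool_rot": TCP orientation; "force": force on the tool from outside, world axes, zero at the start; "torque": the same for the moment, N m; "width": finger opening in mm; "gripper_force": force on a finger pad.
Only numpy, scipy, OpenCV 4.12 (cv2) and the standard library are available. Lean on these libraries where they do the work, as an engineer would, in place of code of your own. Each camera call takes 0.05 s, during which the arm holds its last target. There are 200 camera calls.

## Working session

There is one attempt and no reset: what is moved stays moved. The work goes in short steps, Python scripts to look and compute and a tool call to move; the robot and the scene stay as the last step left them, time stands still between calls to the robot, and variables do not carry over. Pictures are saved under pics/ and viewed, at most 10 in all, crops included, and the job is handed in when it is done.

Besides the shell and the picture viewer there is one more tool, called after "Call:" in YAML: its name, and indented under it one key for each argument. carry_out: Moves the arm, as the interface text tells. Its arguments: {"type":"object","properties":{"deltas":{"type":"array"}},"required":["deltas"]}

```bash
mkdir -p pics
python3 - <<'E'
from cell import ctrl
import cv2
for n in("scene","top"):
    cv2.imwrite(f"pics/{n}0.png",ctrl.get_image(n)[...,::-1])
    c=ctrl.calibration(n);print(n,c)
s=ctrl.read_state();print(s,ctrl.grip_depth)
E
```

```text
scene {'mtx': array([[443.53206438,   0.        , 318.73245958],
       [  0.        , 443.53206438, 205.04844377],
       [  0.        ,   0.        ,   1.        ]]), 'R': array([[ 0.29563004,  0.95519375,  0.01441456],
       [ 0.78854126, -0.23547827, -0.56811325],
       [-0.53926391,  0.17931782, -0.82282413]]), 't': array([-170.22263439, -400.87785933, 1359.71231484])}
top {'mtx': array([[393.65402851,   0.        , 322.21331703],
       [  0.        , 393.65402851, 202.07147644],
       [  0.        ,   0.        ,   1.        ]]), 'R': array([[-0.02022581, -0.99979261,  0.00237822],
       [-0.98102332,  0.01938721, -0.19291807],
       [ 0.19283195, -0.00623501, -0.98121199]]), 't': array([ -4.61095227, 598.41880663, 951.73864781])}
{'clock': 0.1, 'qpos': array([ 1.26221441,  0.62923362,  0.03845818,  1.51827297, -0.02703882,
        0.99629975, -0.01999414]), 'qd': array([ 0.00026064, -0.00147415,  0.00052027, -0.0033781 , -0.00150682,
        0.00022769,  0.0005643 ]), 'tau': array([ 2.72999656e-03, -5.64530683e+01,  1.23081788e+00, -1.93971473e+01,
        1.14486966e-02,  5.49795004e-03, -9.23952967e-06]), 'eef_pos': array([ 156.16074737, -630.38463342,  230.4926621 ]), 'tool_rot': array([-3.13989679e+00, -8.53949420e-06,  2.42755683e-01]), 'force': array([ 0.36499176, -0.50993964, -0.38041889]), 'torque': array([-0.05903695, -0.06268954,  0.09658836]), 'gripper_force': 0.0, 'width': 85.42636127366724} 18.700000000000003
```

View pics/scene0.png

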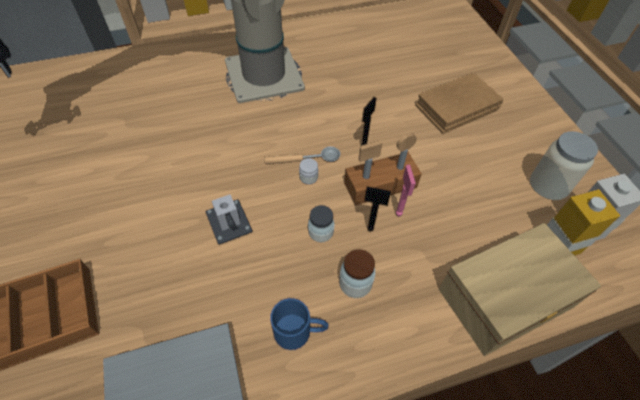

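View pics/top0.png

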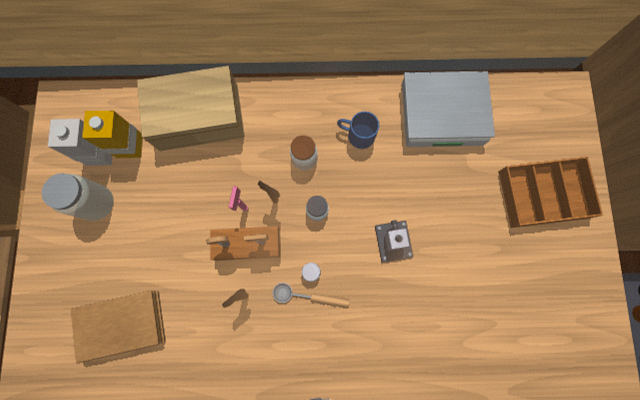

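The rectangular board is at about (370,153) in the scene view and (255,237) in the top view. The disc post is at (405,143) and (217,240). The holder is at (227,212) and (397,238), with its knob at (395,225) in the top view. I'll zoom in on both.

Run:
```python
import cv2,numpy as np
s=cv2.imread("pics/scene0.png");t=cv2.imread("pics/top0.png")
f=lambda im,x,y,w,h,k:cv2.resize(im[y:y+h,x:x+w],None,fx=k,fy=k,interpolation=cv2.INTER_CUBIC)
a=np.hstack([f(s,335,120,100,75,4),f(s,190,180,75,75,4)[:300]])
b=np.hstack([f(t,200,205,100,75,4),f(t,360,205,75,75,4)])
cv2.imwrite("pics/crop0.png",np.vstack([a,b]))
```

```text
(no output)
```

View pics/crop0.png

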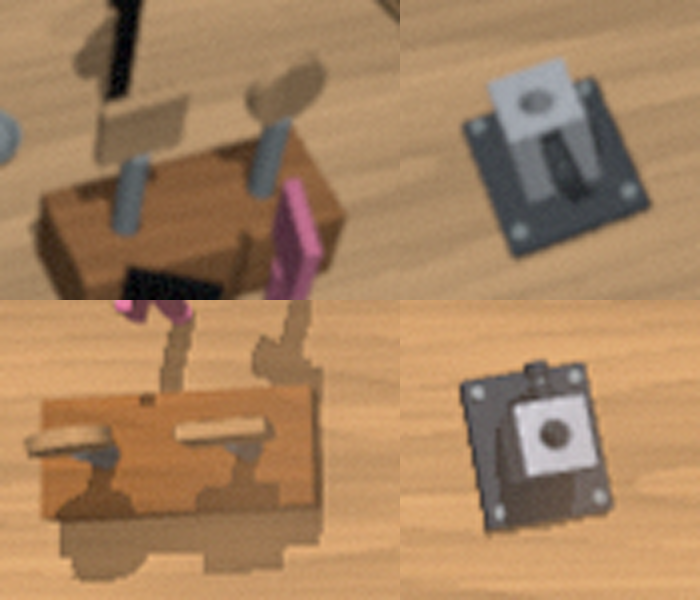

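Crop: the board's top edge runs from about (244,238) to (268,236) in top pixels. The holder's block top is centred near (399,239), with the knob towards +x at (394,221). Next I measure in both views.

```bash
cat > m.py <<'E'
import cv2,numpy as np
from cell import ctrl
C={n:ctrl.calibration(n) for n in("scene","top")}
def ray(n,p,z):
    c=C[n];o=-c["R"].T@c["t"];d=c["R"].T@np.linalg.solve(c["mtx"],[p[0],p[1],1.]);return (o+d*(z-o[2])/d[2])
def proj(n,X):
    c=C[n];q=c["mtx"]@(c["R"]@np.asarray(X,float)+c["t"]);return q[:2]/q[2]
def tri(p,q):
    A=[];b=[]
    for n,x in(("scene",p),("top",q)):
        c=C[n];o=-c["R"].T@c["t"];d=c["R"].T@np.linalg.solve(c["mtx"],[x[0],x[1],1.]);d/=np.linalg.norm(d)
        P=np.eye(3)-np.outer(d,d);A.append(P);b.append(P@o)
    return np.linalg.lstsq(np.vstack(A),np.hstack(b),rcond=None)[0]
def blob(im,box,lo,hi,up=4):
    "contour of largest blob, HSV range, in box x,y,w,h; points in full px"
    x,y,w,h=box;g=cv2.resize(im[y:y+h,x:x+w],None,fx=up,fy=up,interpolation=cv2.INTER_CUBIC)
    m=cv2.inRange(cv2.cvtColor(g,cv2.COLOR_BGR2HSV),lo,hi)
    k=max(cv2.findContours(m,0,1)[0],key=cv2.contourArea)
    return (k.reshape(-1,2)+.5)/up-.5+[x,y],m
def rect(n,k,z):
    P=np.array([ray(n,p,z)[:2] for p in k],np.float32);return cv2.minAreaRect(P)
E
python3 - <<'E'
from m import *
s=cv2.imread("pics/scene0.png");t=cv2.imread("pics/top0.png")
for n,im,b in(("top",t,(380,222,40,30)),("scene",s,(205,185,40,35))):
    k,m=blob(im,b,(0,0,140),(180,70,255));print(n,"blocktop",rect(n,k,75))
    cv2.imwrite(f"pics/m_{n}.png",m)
for n,im,b in(("top",t,(365,210,60,65)),("scene",s,(195,180,65,70))):
    k,m=blob(im,b,(0,0,0),(180,255,110));print(n,"plate",rect(n,k,12))
# manual corners
T=lambda x,y:(360+(x+.5)/4-.5,205+(y-300+.5)/4-.5)
for q in [(462,383),(583,364),(610,508),(489,532)]:print("plate c",ray("top",T(*q),12).round(1))
S=lambda x,y:(190+(x-400+.5)/4-.5,180+(y+.5)/4-.5)
for q in [(464,124),(590,78),(650,207),(517,257)]:print("plate s",ray("scene",S(*q),12).round(1))
for q in [(515,402),(588,396),(597,470),(521,476)]:print("block c",ray("top",T(*q),75).round(1))
print("hole",ray("top",T(555,433.5),75),ray("scene",S(537,101),75),"tri",tri(S(537,101),T(555,433.5)),"knob",ray("top",T(537,368),53))
R=lambda x,y:(200+(x+.5)/4-.5,205+(y-300+.5)/4-.5)
for q in [(41,400),(318,387),(322,508),(42,520)]:print("rack",ray("top",R(*q),58).round(1))
k,m=blob(t,(242,230,30,16),(0,0,165),(180,150,255));print("boardtop",rect("top",k,168));cv2.imwrite("pics/m_b.png",m)
for q in [(176,430),(177,439),(268,418),(272,436)]:print("board",ray("top",R(*q),168).round(1))
for a in [(97,106),(189,94)]:
  p=(335+(a[0]+.5)/4-.5,120+(a[1]+.5)/4-.5);print("board scene top corners",ray("scene",p,168).round(1))
b=[ (96,164),(176,150)]
for a in b:
  p=(335+(a[0]+.5)/4-.5,120+(a[1]+.5)/4-.5);print("board scene bottom",ray("scene",p,123).round(1))
E
```

```text
top blocktop ((499.72747802734375, -203.38052368164062), (46.03607940673828, 45.33004379272461), 8.00983715057373)
scene blocktop ((500.395751953125, -200.99935913085938), (47.282005310058594, 47.83085250854492), 8.295621871948242)
top plate ((500.70733642578125, -201.24310302734375), (104.17794036865234, 83.84136962890625), 8.01601791381836)
scene plate ((504.66119384765625, -200.45729064941406), (103.04531860351562, 84.53256225585938), 7.788827896118164)
plate c [ 536.2 -421.8   12. ]
plate c [ 547.3 -503.7   12. ]
plate c [ 452.  -510.9   12. ]
plate c [ 438.1 -430.1   12. ]
plate s [ 460.2 -246.7   12. ]
plate s [ 448.5 -168.4   12. ]
plate s [ 548.6 -153.1   12. ]
plate s [ 559.4 -232.3   12. ]
block c [ 515.6 -428.7   75. ]
block c [ 518.4 -474.6   75. ]
block c [ 472.4 -475.1   75. ]
block c [ 469.7 -427.7   75. ]
hole [ 495.47330704 -451.53782562   75.        ] [ 502.11253012 -200.28281652   75.        ] tri [ 525.47665057 -286.69028555  205.79610175] knob [ 539.62289307 -454.45468278   53.        ]
rack [532.8 269.   58. ]
rack [537.6  93.9  58. ]
rack [461.5  91.3  58. ]
rack [457.6 265.8  58. ]
boardtop ((498.69140625, 131.69863891601562), (64.91613006591797, 35.35154724121094), 88.8581771850586)
board [500.1 161.9 168. ]
board [495.  161.2 168. ]
board [505.8 110.4 168. ]
board [495.6 108.1 168. ]
board scene top corners [499.4 113.3 168. ]
board scene top corners [505.5 165.1 168. ]
board scene bottom [503.5 115.4 123. ]
board scene bottom [506.6 163.  123. ]
```

Run:
```python
from m import *
s=cv2.imread("pics/scene0.png");t=cv2.imread("pics/top0.png")
T=lambda x,y:(360+(x-400+.5)/4-.5,205+(y-300+.5)/4-.5)
S=lambda x,y:(190+(x-400+.5)/4-.5,180+(y+.5)/4-.5)
for q in [(462,383),(583,364),(610,508),(489,532)]:print("plate c",ray("top",T(*q),12).round(1))
print("hole",ray("top",T(555,433.5),75),ray("scene",S(537,101),75),"tri",tri(S(537,101),T(555,433.5)),"knob",ray("top",T(537,368),53))
for n,p in(("pink",(235,198)),("blk1",(268,190)),("blk2",(235,297))):
    print(n,ray("top",p,140).round(),ray("scene",{"pink":(410,180),"blk1":(377,196),"blk2":(370,105)}[n],140).round())
f=lambda im,x,y,w,h,k:cv2.resize(im[y:y+h,x:x+w],None,fx=k,fy=k,interpolation=cv2.INTER_NEAREST)
cv2.imwrite("pics/crop1.png",np.hstack([f(t,240,228,34,26,11),f(s,354,138,34,26,11)]))
```

```text
plate c [ 541.5 -156.1   12. ]
plate c [ 552.6 -237.2   12. ]
plate c [ 457.3 -249.1   12. ]
plate c [ 443.3 -169.2   12. ]
hole [ 500.43183572 -203.41029971   75.        ] [ 502.11253012 -200.28281652   75.        ] tri [ 500.83200178 -201.93855099   73.98242359] knob [ 544.70866783 -198.679729     53.        ]
pink [596. 189. 140.] [599. 197. 140.]
blk1 [614. 112. 140.] [619. 113. 140.]
blk2 [369. 184. 140.] [357. 197. 140.]
```

View pics/crop1.png

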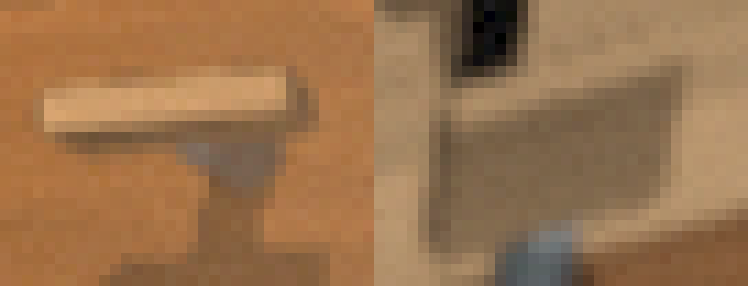

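Call:
carry_out:
  deltas: [0, 0, 0, 0.0406, -0.0291, -0.004, -1, 0, 0, 0, 0.0406, -0.0291, -0.004, -1, 0, 0, 0, 0.0406, -0.0291, -0.004, -1, 0, 0, 0, 0.0406, -0.0291, -0.004, -1, 0, 0, 0, 0.0406, -0.0291, -0.004, -1, 0, 0, 0, 0.0406, -0.0291, -0.004, -1, 0, 0, 0, 0.0406, -0.0291, -0.004, -1, 0, 0, 0, 0.0406, -0.0291, -0.004, -1, 0, 0, 0, 0.0406, -0.0291, -0.004, -1, 0, 0, 0, 0.0406, -0.0291, -0.004, -1]

```text
clock: 1.35
eef_pos: [481.1, -249.5, 271.2]
tool_rot: [-3.141, 0.0, 0.243]
force: [0.6, -0.3, -0.1]
width: 85.7
gripper_force: 0.0
```

The top crop shows the board's top face with end midpoints near (42,109) and (288,91), which is (243.3,237.4) and (265.7,235.8) in full pixels. In the scene crop, the front-top edge runs from (452,128) to (680,72).

Run:
```python
from m import *
T=lambda x,y:(240+x/11-.5,228+y/11-.5)
S=lambda x,y:(354+(x-374)/11-.5,138+y/11-.5)
a,b=ray("top",T(42,109),168),ray("top",T(290,91),168)
print(a,b,(a+b)/2,np.degrees(np.arctan2(-(a-b)[0],(a-b)[1])))
a,b=ray("scene",S(452,122),168),ray("scene",S(685,68),168)
print(a,b,(a+b)/2,np.degrees(np.arctan2((b-a)[0],(b-a)[1])))
a,b=ray("scene",S(430,250),123),ray("scene",S(665,195),123)
print(a,b,(a+b)/2)
```

```text
[499.44465633 162.52700383 168.        ] [502.112954  112.0562225 168.       ] [500.77880517 137.29161316 168.        ] 3.026305367754435
[507.23700654 114.36879239 168.        ] [506.93785041 164.23594803 168.        ] [507.08742847 139.30237021 168.        ] -0.34371677995507965
[502.33420004 115.7490257  123.        ] [502.17847182 168.01220468 123.        ] [502.25633593 141.88061519 123.        ]
```

Call:
carry_out:
  deltas: [0, 0, 0, 0.0137, -0.046, 0, -1, 0, 0, 0, 0.0137, -0.046, 0, -1, 0, 0, 0, 0.0137, -0.046, 0, -1, 0, 0, 0, 0.0137, -0.046, 0, -1, 0, 0, 0, 0.0137, -0.046, 0, -1, 0, 0, 0, 0.0137, -0.046, 0, -1, 0, 0, 0, 0.0137, -0.046, 0, -1, 0, 0, 0, 0.0137, -0.046, 0, -1]

```text
clock: 2.35
eef_pos: [498.1, 134.1, 271.1]
tool_rot: [3.141, 0.0, 0.243]
force: [0.8, -0.3, 1.4]
width: 85.5
gripper_force: 0.0
```

Call:
carry_out:
  deltas: [0, 0, -9.7, 0, 0, 0, -1, 0, 0, -9.7, 0, 0, 0, -1, 0, 0, -9.7, 0, 0, 0, -1, 0, 0, -9.7, 0, 0, 0, -1, 0, 0, -9.7, 0, 0, 0, -1, 0, 0, -9.7, 0, 0, 0, -1, 0, 0, -9.7, 0, 0, 0, -1, 0, 0, -9.7, 0, 0, 0, -1, 0, 0, 0, 0, 0, 0, -1]

```text
clock: 3.48
eef_pos: [498.1, 132.4, 271.0]
tool_rot: [-3.141, -0.0, 1.595]
force: [0.1, 0.2, 0.2]
width: 85.3
gripper_force: 0.0
```

Call:
carry_out:
  deltas: [0, 0, 0, 0.005, 0.0035, 0.02, -1, 0, 0, 0, 0, 0, 0.03, -1, 0, 0, 0, 0, 0, 0.03, -1, 0, 0, 0, 0, 0, 0.03, -1, 0, 0, 0, 0, 0, 0.02, -1, 0, 0, 0, 0, 0, 0.013, -1, 0, 0, 0, 0, 0, 0, -0.5]

```text
clock: 4.35
eef_pos: [501.3, 137.6, 127.7]
tool_rot: [-3.14, 0.001, 1.596]
force: [-0.1, -0.5, 0.7]
width: 69.7
gripper_force: 0.0
```

Run:
```python
from m import *
t=ctrl.get_image("top")[...,::-1];s=ctrl.get_image("scene")[...,::-1]
f=lambda im,x,y,w,h,k:cv2.resize(im[y:y+h,x:x+w],None,fx=k,fy=k,interpolation=cv2.INTER_CUBIC)
cv2.imwrite("pics/g1.png",np.hstack([f(t,200,190,100,100,4),f(s,325,90,100,100,4)]))
st=ctrl.read_state();print(st["eef_pos"],st["width"],st["force"])
```

```text
[502.15503999 137.96964473 128.83612545] 64.07493796711496 [-0.59232844  0.64559298  0.28156325]
```

View pics/g1.png

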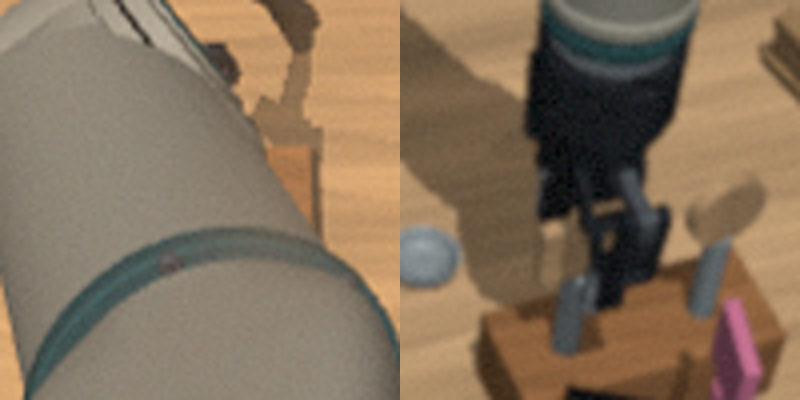

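The scene crop shows the front finger at about (615,290) and the rod at (570,310). I'll check that by projection.

Run:
```python
from m import *
for X in [(502+37,138,135),(502+37,149,135),(502+37,127,135),(502,138,123),(502,138,60),(502,225,60)]:
    p=proj("scene",X);print(X,((p-[325,90])*4+[400,0]).round())
```

```text
(539, 138, 135) [597. 307.]
(539, 149, 135) [615. 302.]
(539, 127, 135) [578. 311.]
(502, 138, 123) [571. 272.]
(502, 138, 60) [560. 341.]
(502, 225, 60) [694. 309.]
```

Call:
carry_out:
  deltas: [0, 0, 0, 0, 0, 0, 1, 0, 0, 0, 0, 0, 0, 1, 0, 0, 0, 0, 0, 0, 1, 0, 0, 0, 0, 0, 0, 1, 0, 0, 0, 0, 0, 0, 1, 0, 0, 0, 0, 0, 0, 1, 0, 0, 0, 0, 0, 0, 1, 0, 0, 0, 0, 0, 0, 1]

```text
clock: 5.45
eef_pos: [501.3, 137.8, 128.7]
tool_rot: [-3.141, 0.0, 1.597]
force: [-2.1, -0.2, 6.3]
width: 9.3
gripper_force: 59.2
```

Call:
carry_out:
  deltas: [0, 0, 0, 0, 0, -0.005, 1, 0, 0, 0, 0, 0, -0.01, 1, 0, 0, 0, 0, 0, -0.015, 1, 0, 0, 0, 0, 0, -0.02, 1, 0, 0, 0, 0, 0, -0.02, 1, 0, 0, 0, 0, 0, -0.02, 1, 0, 0, 0, 0, 0, -0.02, 1, 0, 0, 0, 0, 0, -0.02, 1, 0, 0, 0, 0, 0, 0, 1]

```text
clock: 6.58
eef_pos: [502.8, 138.2, 260.4]
tool_rot: [3.137, -0.001, 1.597]
force: [-0.1, 0.3, -2.3]
width: 9.4
gripper_force: 58.5
```

Call:
carry_out:
  deltas: [0, 0, -6.6, 0, 0, 0, 1, 0, 0, 0, -0.025, -0.0037, 0, 1, 0, 0, 0, -0.042, -0.0063, 0, 1, 0, 0, 0, -0.042, -0.0063, 0, 1, 0, 0, 0, -0.042, -0.0063, 0, 1, 0, 0, 0, -0.042, -0.0063, 0, 1, 0, 0, 0, -0.042, -0.0063, 0, 1, 0, 0, 0, -0.042, -0.0063, 0, 1, 0, 0, 0, -0.042, -0.0063, 0, 1, 0, 0, 0, -0.017, -0.0022, 0, 1, 0, 0, 0, 0, 0, 0, 1, 0, 0, 0, 0, 0, 0, 1]

```text
clock: 8.07
eef_pos: [499.8, -199.7, 258.2]
tool_rot: [3.142, -0.002, 1.715]
force: [-0.1, -0.8, -1.3]
width: 9.4
gripper_force: 58.4
```

Run:
```python
from m import *
t=ctrl.get_image("top")[...,::-1];s=ctrl.get_image("scene")[...,::-1]
cv2.imwrite("pics/t2.png",t);cv2.imwrite("pics/s2.png",s)
f=lambda im,x,y,w,h,k:cv2.resize(im[y:y+h,x:x+w],None,fx=k,fy=k,interpolation=cv2.INTER_CUBIC)
cv2.imwrite("pics/g2.png",np.hstack([f(t,350,190,80,100,5),f(s,190,150,80,100,5)]))
st=ctrl.read_state();print(st["eef_pos"],st["tool_rot"],st["width"],st["force"],st["torque"])
```

```text
[ 499.94008518 -199.86106608  258.40962224] [ 3.14131686e+00 -8.18875998e-04  1.71534375e+00] 9.070500226394103 [-0.63654951  0.10371797 -2.95042617] [ 0.04345478 -0.0064079   0.02148148]
```

View pics/g2.png

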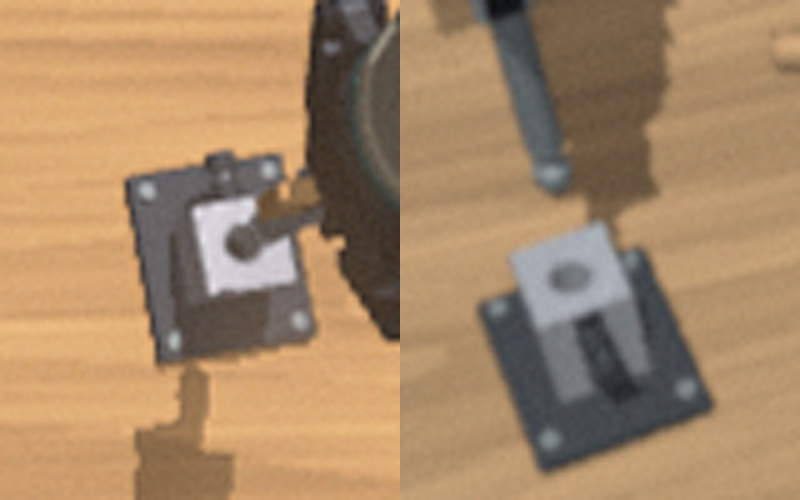

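Top crop: the foot is near (241,243), right over the hole. Scene crop: the foot end is near (550,184), the rod runs up to about (508,30), and the hole is at (570,278).

Run:
```python
from m import *
T=lambda x,y:(350+x/5-.5,190+y/5-.5)
S=lambda x,y:(190+(x-400)/5-.5,150+y/5-.5)
print("foot tri",tri(S(550,184),T(241,243)), "at z138:",ray("scene",S(550,184),138),ray("top",T(241,243),138))
print("hole scene",ray("scene",S(571,277),75))
for X in [(499.9,-199.9,138),(499.9,-199.9,146),(499.9,-199.9,200),(499.9,-199.9,250)]:
    print(X,((proj("top",X)-[350-.5,190-.5])*5).round(1),((proj("scene",X)-[190-.5,150-.5])*5+[400,0]).round(1))
# rod edges from the scene picture: per row midpoints
s=cv2.imread("pics/s2.png").astype(int)
for y in range(152,188,3):
    r=s[y,200:230]; m=(r[:,2]-r[:,0])<8
    x=np.where(m)[0]+200
    if len(x):print(y,x.min(),x.max(),x.mean().round(2))
```

```text
foot tri [ 493.95393799 -194.81338146  131.28890621] at z138: [ 497.9863061  -198.64175139  138.        ] [ 493.95987616 -189.34327522  138.        ]
hole scene [ 502.06825314 -200.66843834   75.        ]
(499.9, -199.9, 138) [263.  229.8] [547.8 188.1]
(499.9, -199.9, 146) [266.5 227.9] [544.6 176.7]
(499.9, -199.9, 200) [291.8 214.1] [521.5  95.2]
(499.9, -199.9, 250) [318.2 199.7] [497.9  12.1]
152 205 214 209.5
155 209 215 212.0
158 210 216 213.0
161 211 216 213.5
164 211 217 214.0
167 212 218 215.0
170 213 219 216.0
173 214 220 217.0
176 215 221 218.0
179 216 221 218.5
182 217 223 220.0
185 217 223 220.0
```

Run:
```python
from m import *
t=cv2.imread("pics/t2.png");t0=cv2.imread("pics/top0.png");s=cv2.imread("pics/s2.png")
f=lambda im,x,y,w,h,k:cv2.resize(im[y:y+h,x:x+w],None,fx=k,fy=k,interpolation=cv2.INTER_NEAREST)
a=f(t,384,220,40,30,10);b=f(t0,384,220,40,30,10);c=f(s,198,150,40,45,10)
cv2.imwrite("pics/g3.png",np.hstack([np.vstack([a,b])[:600],cv2.copyMakeBorder(c,0,150,0,0,0)]))
```

```text
(no output)
```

View pics/g3.png

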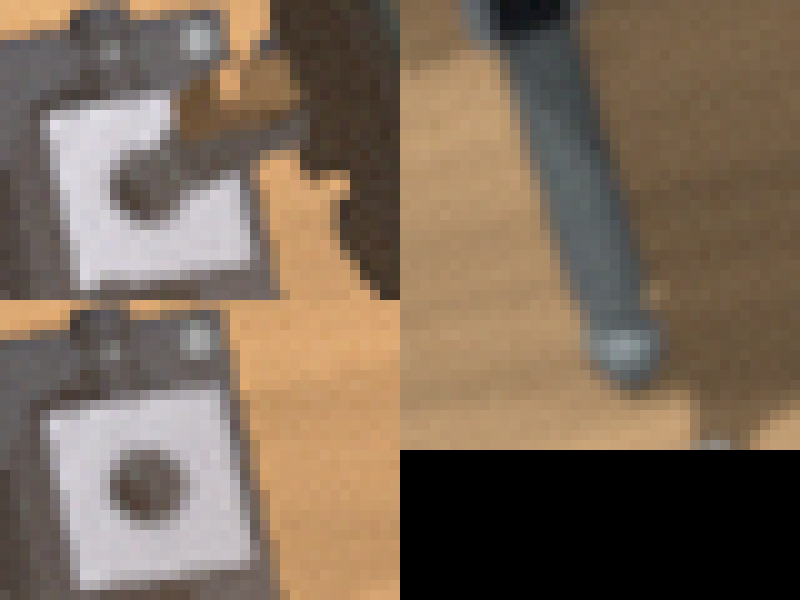

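The top view agrees with the TCP to within about 2 mm. In the scene view the foot sits about 4 mm too far in +y relative to the hole. I'll correct that, lower to about 10 mm above the mouth, and look again.

Call:
carry_out:
  deltas: [0, 0, 0, -0.0042, 0.0009, 0, 1, 0, 0, 0, 0, 0, 0.012, 1, 0, 0, 0, 0, 0, 0.014, 1, 0, 0, 0, 0, 0, 0.014, 1, 0, 0, 0, 0, 0, 0.009, 1, 0, 0, 0, 0, 0, 0, 1, 0, 0, 0, 0, 0, 0, 1]

```text
clock: 9.05
eef_pos: [501.5, -206.0, 209.6]
tool_rot: [3.141, 0.0, 1.712]
force: [0.7, -0.1, -1.2]
width: 9.0
gripper_force: 58.3
```

Run:
```python
from m import *
t=ctrl.get_image("top")[...,::-1];s=ctrl.get_image("scene")[...,::-1]
cv2.imwrite("pics/t3.png",t);cv2.imwrite("pics/s3.png",s)
f=lambda im,x,y,w,h,k:cv2.resize(im[y:y+h,x:x+w],None,fx=k,fy=k,interpolation=cv2.INTER_CUBIC)
cv2.imwrite("pics/g4.png",np.hstack([f(t,384,215,40,45,10),f(s,204,165,40,45,10)]))
st=ctrl.read_state();e=st["eef_pos"];print(e,st["tool_rot"],st["force"],st["torque"])
ft=e-[0,0,120.7]
for z in(0,8,40):
  X=ft+[0,0,z];print(z,(proj("top",X)-[383.5,214.5])*10,(proj("scene",X)-[203.5,164.5])*10+[400,0])
for n,X in(("hole",(500.8,-201.9,75)),):
  print(n,(proj("top",X)-[383.5,214.5])*10,(proj("scene",X)-[203.5,164.5])*10+[400,0])
```

```text
[ 501.52310853 -206.04311648  209.82677259] [3.14054837e+00 5.54607844e-04 1.71234232e+00] [-0.10288687 -0.51732201 -0.7789631 ] [-0.05402422  0.01326504  0.0178212 ]
0 [170.3566672 224.3535601] [566.99925099 371.40720874]
8 [176.87674197 220.85542434] [560.85510281 350.4461153 ]
40 [204.06600776 206.26790096] [535.42350527 263.68484655]
hole [142.58147868 233.63864531] [595.50581636 400.82507881]
```

View pics/g4.png

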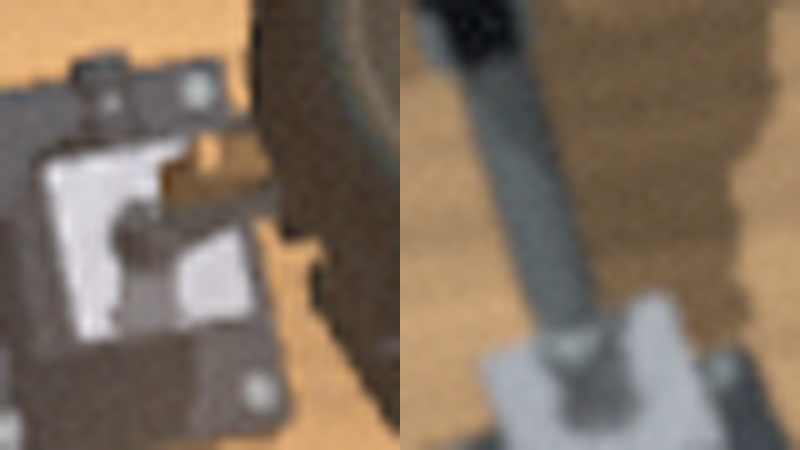

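Scene crop: the rod's lower end is near (570,350), just up-left of the hole at about (600,400). I'll fit the rod's centre line in each view and compare it with the hole pixel in the same view.

Run:
```python
from m import *
s0=cv2.imread("pics/scene0.png");t0=cv2.imread("pics/top0.png")
def hole(im,x,y,w,h):
    g=cv2.cvtColor(im,cv2.COLOR_BGR2GRAY)[y:y+h,x:x+w].astype(float);wt=np.clip(np.median(g[:2])-20-g,0,None)
    yy,xx=np.mgrid[y:y+h,x:x+w];return np.array([(wt*xx).sum(),(wt*yy).sum()])/wt.sum()
hs=hole(s0,218,200,13,10);ht=hole(t0,393,233,12,11);print("hole px",hs,ht,ray("scene",hs,75),ray("top",ht,75),tri(hs,ht))
def cross(v,lev):
    d=v-lev;i=np.where(np.sign(d[:-1])!=np.sign(d[1:]))[0];return i+d[i]/(d[i]-d[i+1])
for nm,rows in(("s2",range(158,182,2)),("s3",range(176,196,2))):
    s=cv2.imread(f"pics/{nm}.png").astype(float);L=[]
    for y in rows:
        v=cv2.GaussianBlur(s[y-1:y+2].mean(0)[None],(3,1),0)[0];c=(v[:,2]-v[:,0])[200:232]
        k=cross(c,18.)+200;L.append((y,*k.round(2)))
    print(nm,L)
t=cv2.imread("pics/t3.png")
for y in range(230,243):print(y,[tuple(t[y,x]) and int(t[y,x].mean()) for x in range(390,414)])
```

```text
hole px [223.07355517 205.1821366 ] [398.1784153 238.2760929] [ 502.42768917 -202.14199929   75.        ] [ 499.757047   -202.88344151   75.        ] [ 500.14757432 -202.83258555   72.14354287]
s2 [(158, np.float64(209.02), np.float64(216.57)), (160, np.float64(209.6), np.float64(217.16)), (162, np.float64(210.17), np.float64(217.61)), (164, np.float64(210.71), np.float64(218.23)), (166, np.float64(211.34), np.float64(218.8)), (168, np.float64(211.95), np.float64(219.48)), (170, np.float64(212.51), np.float64(220.19)), (172, np.float64(212.95), np.float64(220.64)), (174, np.float64(213.6), np.float64(221.15)), (176, np.float64(214.2), np.float64(221.75)), (178, np.float64(214.84), np.float64(221.77)), (180, np.float64(215.77), np.float64(221.94))]
s3 [(176, np.float64(210.75), np.float64(218.17)), (178, np.float64(211.28), np.float64(218.73)), (180, np.float64(211.91), np.float64(219.23)), (182, np.float64(212.63), np.float64(219.92)), (184, np.float64(213.22), np.float64(220.57)), (186, np.float64(213.75), np.float64(221.1)), (188, np.float64(214.41), np.float64(221.56)), (190, np.f
[... 975 characters left out ...]
[222, 216, 213, 210, 193, 121, 91, 98, 88, 91, 83, 80, 85, 85, 83, 81, 93, 108, 94, 124, 146, 104, 52, 56]
238 [214, 218, 209, 207, 181, 100, 69, 77, 83, 95, 95, 94, 82, 81, 89, 131, 162, 161, 103, 117, 156, 135, 53, 50]
239 [189, 216, 207, 208, 185, 99, 67, 73, 78, 90, 92, 95, 105, 128, 163, 189, 211, 192, 124, 102, 137, 159, 120, 119]
240 [173, 215, 211, 206, 199, 138, 73, 72, 77, 85, 86, 109, 154, 192, 211, 206, 204, 195, 136, 99, 133, 165, 163, 165]
241 [167, 215, 211, 207, 215, 187, 96, 84, 82, 94, 99, 134, 198, 210, 207, 204, 205, 197, 147, 99, 127, 159, 157, 160]
242 [144, 219, 207, 211, 214, 199, 121, 109, 109, 110, 114, 148, 206, 206, 204, 203, 204, 204, 171, 89, 121, 156, 155, 153]
```

Call:
carry_out:
  deltas: [0, 0, 0, 0.0024, -0.0009, 0, 1, 0, 0, 0, 0, 0, 0.006, 1, 0, 0, 0, 0, 0, 0.006, 1, 0, 0, 0, 0, 0, 0.004, 1, 0, 0, 0, 0, 0, 0.002, 1, 0, 0, 0, 0, 0, 0, 1]

```text
clock: 9.9
eef_pos: [499.8, -203.7, 191.1]
tool_rot: [-3.141, -0.0, 1.712]
force: [-1.4, -0.4, -2.1]
width: 9.2
gripper_force: 58.4
```

Call:
carry_out:
  deltas: [0, 0, 0, 0, 0, 0.002, 1, 0, 0, 0, 0, 0, 0, 1]

```text
clock: 10.15
eef_pos: [499.8, -203.7, 189.3]
tool_rot: [-3.142, -0.0, 1.712]
force: [0.2, 0.1, -1.4]
width: 9.3
gripper_force: 58.4
```

Call:
carry_out:
  deltas: [0, 0, 0, 0, 0, 0.002, 1, 0, 0, 0, 0, 0, 0, 1]

```text
clock: 10.4
eef_pos: [499.8, -203.7, 187.2]
tool_rot: [-3.141, -0.0, 1.712]
force: [-0.5, -0.4, -2.7]
width: 9.4
gripper_force: 58.4
```

Call:
carry_out:
  deltas: [0, 0, 0, 0, 0, 0.0015, 1, 0, 0, 0, 0, 0, 0, 1]

```text
clock: 10.65
eef_pos: [499.8, -203.7, 185.7]
tool_rot: [-3.141, -0.0, 1.712]
force: [0.4, 0.2, -2.0]
width: 9.6
gripper_force: 58.4
```

Call:
carry_out:
  deltas: [0, 0, 0, 0, 0, 0.0015, 1, 0, 0, 0, 0, 0, 0, 1]

```text
clock: 10.9
eef_pos: [499.8, -203.7, 184.2]
tool_rot: [-3.141, -0.0, 1.712]
force: [-0.4, 1.2, -1.6]
width: 9.6
gripper_force: 58.4
```

Call:
carry_out:
  deltas: [0, 0, 0, 0, 0, 0.0015, 1, 0, 0, 0, 0, 0, 0, 1]

```text
clock: 11.15
eef_pos: [499.8, -203.7, 182.7]
tool_rot: [-3.141, -0.0, 1.712]
force: [-0.3, -0.8, -2.6]
width: 9.4
gripper_force: 58.4
```

Call:
carry_out:
  deltas: [0, 0, 0, 0, 0, 0.001, 1, 0, 0, 0, 0, 0, 0.001, 1, 0, 0, 0, 0, 0, 0, 1]

```text
clock: 11.52
eef_pos: [499.8, -203.7, 180.7]
tool_rot: [-3.141, -0.0, 1.712]
force: [0.1, 0.2, -2.5]
width: 9.4
gripper_force: 58.4
```

Call:
carry_out:
  deltas: [0, 0, 0, 0, 0, 0.001, 1, 0, 0, 0, 0, 0, 0.001, 1, 0, 0, 0, 0, 0, 0, 1]

```text
clock: 11.9
eef_pos: [499.8, -203.7, 178.7]
tool_rot: [-3.141, -0.0, 1.712]
force: [0.2, 0.2, -2.3]
width: 9.4
gripper_force: 58.4
```

Call:
carry_out:
  deltas: [0, 0, 0, 0, 0, 0.001, 1, 0, 0, 0, 0, 0, 0.001, 1, 0, 0, 0, 0, 0, 0, 1]

```text
clock: 12.28
eef_pos: [499.5, -203.8, 176.7]
tool_rot: [-3.141, -0.0, 1.712]
force: [-1.0, -0.3, -1.5]
width: 9.5
gripper_force: 58.5
```

Call:
carry_out:
  deltas: [0, 0, 0, 0, 0, 0.001, 1, 0, 0, 0, 0, 0, 0.001, 1, 0, 0, 0, 0, 0, 0, 1]

```text
clock: 12.65
eef_pos: [499.5, -203.9, 174.9]
tool_rot: [-3.141, 0.0, 1.712]
force: [-1.8, 0.2, 2.8]
width: 9.0
gripper_force: 58.9
```

Call:
carry_out:
  deltas: [0, 0, 0, 0, 0, 0.001, 1, 0, 0, 0, 0, 0, 0.001, 1, 0, 0, 0, 0, 0, 0, 1]

```text
clock: 13.02
eef_pos: [499.6, -203.9, 173.5]
tool_rot: [-3.141, 0.001, 1.712]
force: [-3.4, -0.2, 7.4]
width: 9.0
gripper_force: 59.7
```

Call:
carry_out:
  deltas: [0, 0, 0, 0, 0, 0.001, 1, 0, 0, 0, 0, 0, 0.001, 1, 0, 0, 0, 0, 0, 0, 1]

```text
clock: 13.4
eef_pos: [499.6, -203.9, 171.7]
tool_rot: [-3.141, 0.001, 1.712]
force: [-4.0, -0.3, 9.3]
width: 9.6
gripper_force: 59.9
```

Call:
carry_out:
  deltas: [0, 0, 0, 0, 0, 0.001, 1, 0, 0, 0, 0, 0, 0.001, 1, 0, 0, 0, 0, 0, 0, 1]

```text
clock: 13.78
eef_pos: [499.6, -203.9, 169.2]
tool_rot: [-3.141, 0.0, 1.712]
force: [-2.4, -0.4, 3.9]
width: 9.4
gripper_force: 59.3
```

Call:
carry_out:
  deltas: [0, 0, 0, 0, 0, 0.001, 1, 0, 0, 0, 0, 0, 0.001, 1, 0, 0, 0, 0, 0, 0, 1]

```text
clock: 14.15
eef_pos: [499.6, -203.9, 166.9]
tool_rot: [-3.141, 0.0, 1.712]
force: [-3.0, -0.7, 4.7]
width: 9.5
gripper_force: 59.2
```

Call:
carry_out:
  deltas: [0, 0, 0, 0, 0, 0.001, 1, 0, 0, 0, 0, 0, 0.001, 1, 0, 0, 0, 0, 0, 0, 1]

```text
clock: 14.52
eef_pos: [499.6, -203.9, 164.9]
tool_rot: [-3.141, 0.0, 1.712]
force: [-2.3, -0.5, 4.5]
width: 9.4
gripper_force: 59.3
```

Call:
carry_out:
  deltas: [0, 0, 0, 0, 0, 0.001, 1, 0, 0, 0, 0, 0, 0.001, 1, 0, 0, 0, 0, 0, 0, 1]

```text
clock: 14.9
eef_pos: [499.6, -203.8, 162.9]
tool_rot: [-3.141, 0.0, 1.712]
force: [-3.9, -1.3, 4.8]
width: 9.5
gripper_force: 59.3
```

Call:
carry_out:
  deltas: [0, 0, 0, 0, 0, 0.0007, 1, 0, 0, 0, 0, 0, 0.0007, 1, 0, 0, 0, 0, 0, 0, 1]

```text
clock: 15.28
eef_pos: [499.5, -203.8, 161.1]
tool_rot: [-3.141, -0.0, 1.712]
force: [-3.1, -1.1, 1.3]
width: 9.2
gripper_force: 58.8
```

Call:
carry_out:
  deltas: [0, 0, 0, 0, 0, 0.0005, 1, 0, 0, 0, 0, 0, 0.0005, 1, 0, 0, 0, 0, 0, 0, 1]

```text
clock: 15.65
eef_pos: [499.6, -203.8, 160.1]
tool_rot: [-3.141, -0.0, 1.712]
force: [-3.2, -2.0, -0.4]
width: 9.4
gripper_force: 58.7
```

Call:
carry_out:
  deltas: [0, 0, 0, 0, 0, 0.0005, 1, 0, 0, 0, 0, 0, 0.0005, 1, 0, 0, 0, 0, 0, 0, 1]

```text
clock: 16.02
eef_pos: [499.6, -203.7, 159.0]
tool_rot: [-3.141, -0.0, 1.712]
force: [-2.8, -1.5, -1.9]
width: 9.3
gripper_force: 58.5
```

Call:
carry_out:
  deltas: [0, 0, 0, 0, 0, 0.0005, 1, 0, 0, 0, 0, 0, 0.0005, 1, 0, 0, 0, 0, 0, 0, 1]

```text
clock: 16.4
eef_pos: [499.6, -203.7, 158.1]
tool_rot: [-3.141, -0.0, 1.712]
force: [-2.2, -1.0, -4.3]
width: 9.3
gripper_force: 58.3
```

Call:
carry_out:
  deltas: [0, 0, 0, 0, 0, 0.0005, 1, 0, 0, 0, 0, 0, 0.0005, 1, 0, 0, 0, 0, 0, 0, 1]

```text
clock: 16.77
eef_pos: [499.7, -203.7, 157.1]
tool_rot: [-3.141, -0.0, 1.712]
force: [-3.2, -1.7, -4.6]
width: 9.0
gripper_force: 58.2
```

Call:
carry_out:
  deltas: [0, 0, 0, 0, 0, 0.0005, 1, 0, 0, 0, 0, 0, 0, 1]

```text
clock: 17.02
eef_pos: [499.8, -203.6, 156.8]
tool_rot: [-3.141, -0.0, 1.712]
force: [-3.5, -0.6, -4.7]
width: 9.4
gripper_force: 58.3
```

Call:
carry_out:
  deltas: [0, 0, 0, 0, 0, 0.0005, 1, 0, 0, 0, 0, 0, 0, 1]

```text
clock: 17.27
eef_pos: [500.1, -203.5, 156.5]
tool_rot: [3.141, -0.0, 1.712]
force: [-2.6, -1.6, -3.9]
width: 9.3
gripper_force: 58.4
```

Call:
carry_out:
  deltas: [0, 0, 0, 0, 0, 0.0005, 1, 0, 0, 0, 0, 0, 0, 1]

```text
clock: 17.52
eef_pos: [500.1, -203.5, 156.1]
tool_rot: [3.141, -0.0, 1.712]
force: [-1.9, -0.9, -3.1]
width: 9.7
gripper_force: 58.6
```

Call:
carry_out:
  deltas: [0, 0, 0, 0, 0, 0.0005, 1, 0, 0, 0, 0, 0, 0, 1]

```text
clock: 17.77
eef_pos: [500.2, -203.6, 155.6]
tool_rot: [3.141, 0.0, 1.712]
force: [-2.4, -0.7, -1.6]
width: 9.4
gripper_force: 58.8
```

Call:
carry_out:
  deltas: [0, 0, 0, 0, 0, 0.0004, 1, 0, 0, 0, 0, 0, 0, 1]

```text
clock: 18.02
eef_pos: [500.1, -203.6, 155.1]
tool_rot: [3.141, 0.0, 1.712]
force: [-3.7, 0.1, -0.6]
width: 9.5
gripper_force: 58.8
```

Call:
carry_out:
  deltas: [0, 0, 0, 0, 0, 0.0004, 1, 0, 0, 0, 0, 0, 0, 1]

```text
clock: 18.27
eef_pos: [500.2, -203.7, 154.9]
tool_rot: [3.141, 0.0, 1.712]
force: [-2.7, 0.3, 2.0]
width: 9.6
gripper_force: 59.2
```

Call:
carry_out:
  deltas: [0, 0, 0, 0, 0, 0.0004, 1, 0, 0, 0, 0, 0, 0, 1]

```text
clock: 18.52
eef_pos: [500.2, -203.7, 154.8]
tool_rot: [3.141, 0.0, 1.712]
force: [-4.1, 0.1, 5.7]
width: 9.2
gripper_force: 59.7
```

Call:
carry_out:
  deltas: [0, 0, 0, 0, 0, 0.0004, 1, 0, 0, 0, 0, 0, 0, 1]

```text
clock: 18.77
eef_pos: [500.3, -203.7, 154.8]
tool_rot: [3.141, 0.001, 1.712]
force: [-3.9, 0.5, 8.4]
width: 9.2
gripper_force: 60.1
```

Call:
carry_out:
  deltas: [0, 0, 0, 0, 0, 0.0004, 1, 0, 0, 0, 0, 0, 0, 1]

```text
clock: 19.02
eef_pos: [500.4, -203.7, 154.8]
tool_rot: [3.14, 0.001, 1.712]
force: [-4.6, 0.5, 11.0]
width: 9.6
gripper_force: 60.5
```

Call:
carry_out:
  deltas: [0, 0, 0, 0, 0, 0.0004, 1, 0, 0, 0, 0, 0, 0, 1, 0, 0, 0, 0, 0, 0, 1]

```text
clock: 19.4
eef_pos: [500.4, -203.8, 154.7]
tool_rot: [3.14, 0.001, 1.712]
force: [-5.1, 1.5, 14.5]
width: 9.0
gripper_force: 60.9
```

Call:
carry_out:
  deltas: [0, 0, 0, 0, 0, -0.001, 1, 0, 0, 0, 0, 0, -0.0007, 1, 0, 0, 0, 0, 0, 0, 1]

```text
clock: 19.77
eef_pos: [500.1, -203.7, 154.9]
tool_rot: [3.141, 0.0, 1.712]
force: [-2.7, 0.1, 4.3]
width: 9.3
gripper_force: 59.3
```

Call:
carry_out:
  deltas: [0, 0, 0, 0, 0, 0, 0.6, 0, 0, 0, 0, 0, 0, 0.3, 0, 0, 0, 0, 0, 0, 0, 0, 0, 0, 0, 0, 0, -0.5, 0, 0, 0, 0, 0, 0, -1, 0, 0, 0, 0, 0, 0, -1, 0, 0, 0, 0, 0, 0, -1, 0, 0, 0, 0, 0, 0, -1]

```text
clock: 20.78
eef_pos: [499.9, -203.7, 154.7]
tool_rot: [3.142, 0.0, 1.712]
force: [0.3, 0.6, 0.7]
width: 85.3
gripper_force: 0.0
```

Call:
carry_out:
  deltas: [0, 0, 0, 0, 0, -0.01, -1, 0, 0, 0, 0, 0, -0.02, -1, 0, 0, 0, 0, 0, -0.03, -1, 0, 0, 0, 0, 0, -0.03, -1, 0, 0, 0, 0, 0, -0.03, -1, 0, 0, 0, -0.04, 0, 0, -1, 0, 0, 0, -0.05, 0, 0, -1, 0, 0, 0, -0.05, 0, 0, -1, 0, 0, 0, -0.05, 0, 0, -1, 0, 0, 0, -0.04, 0, 0, -1, 0, 0, 0, 0, 0, 0, -1]

```text
clock: 22.15
eef_pos: [530.9, -435.6, 274.4]
tool_rot: [-3.141, 0.002, 1.707]
force: [-0.2, 0.3, 0.4]
width: 85.6
gripper_force: 0.0
```

Run:
```python
from m import *
t=ctrl.get_image("top")[...,::-1];s=ctrl.get_image("scene")[...,::-1]
f=lambda im,x,y,w,h,k:cv2.resize(im[y:y+h,x:x+w],None,fx=k,fy=k,interpolation=cv2.INTER_CUBIC)
cv2.imwrite("pics/e.png",np.hstack([f(t,200,170,230,150,1.7),np.zeros((255,4,3),np.uint8),f(s,190,130,240,150,1.7)[:255]]))
cv2.imwrite("pics/e2.png",np.hstack([f(t,370,195,60,70,6),f(s,195,135,60,70,6)]))
st=ctrl.read_state();print(st["eef_pos"],st["clock"])
F=(500.,-203.,34.)
for z in(0,41,115,160):
  X=np.add(F,[0,0,z]);print(z,(proj("top",X)-[369.5,194.5])*6,(proj("scene",X)-[194.5,134.5])*6+[360,0])
```

```text
[ 532.32385932 -430.81732004  274.86868095] 22.25
0 [154.03545431 271.87290014] [545.4436114  480.05588789]
41 [172.31843912 262.06360621] [527.985736   419.49824492]
115 [209.43951186 242.14719119] [493.27412933 299.09109136]
160 [235.08134654 228.3896841 ] [469.85393605 217.85144046]
```

View pics/e2.png

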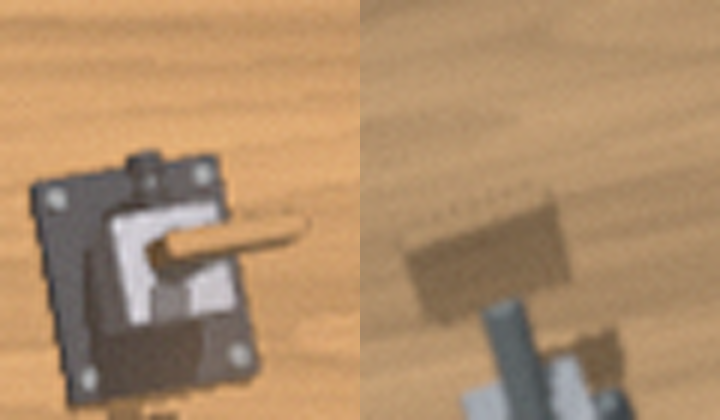

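View pics/e.png

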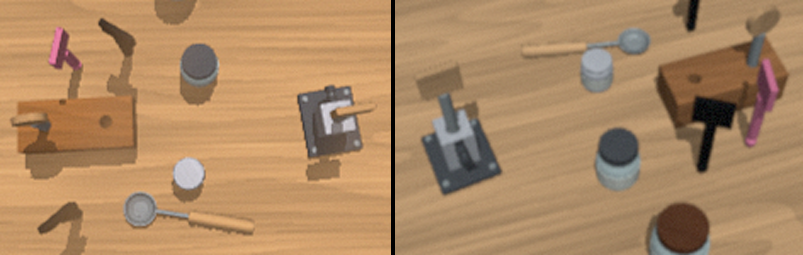

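The end view shows the post upright in the holder. The board's top centre is near (235,233) against a predicted (235,228), and its edge is parallel to the block's. The disc post is still in its block, and the jars, scoop and look-alikes in the crops are where they were.

```bash
python3 -c "
from cell import ctrl
print(ctrl.finish_job())"
```

```text
the job is handed in; nothing more can be done
None
```

The rectangular-board post is in the holder, pressed onto the stop with about 16 N after the force showed the plunger snapping in. Its board is square to the plunger line, the gripper is open and clear, and the job was handed in at about 22 s.

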